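# Shut the scanner and start the scan

## Task

A sample board is lying on the glass of the flatbed scanner, ready to be scanned: gently push the open lid down with your fingertips from outside until it is fully shut, then press the large scan button on the front deck and take your hand away. Nothing is to be pinched or lifted: keep your fingers off the glass, the board and the white pad inside the lid, do not slam the lid or shove the scanner along the desk, press no other button and leave the things standing around it alone.

Things in the scene. Friction and masses are not known exactly. Their poses are not given: they have to be found in the camera images.
- scanner: Grey A4 flatbed scanner, 320 (x) by 420 mm (y), loose on the desk on rubber feet, 2.6 kg. Origin: centre of its underside. -x is its front, roughly towards the robot; z up. The front deck (local x -0.160 to -0.102, 56 mm above the desk) carries a row of four round buttons; behind it lie the glass and, at local x +0.130, the lid's hinge.
- lid (a joint): Angle of the lid, rad: 0 fully shut, at most 1.45, starts at 0.85 to 1.2. Friction hinge (0.9 N m): the lid stays where it is left; 2 to 5 N at its free edge lower it. The lid is a grey tray, 0.45 kg, 400 mm along y, 230 mm from hinge to free edge, 16 mm thick. Open, it leans over the glass, outer face turned up and to the back (+x). Shut, it leaves the deck free.
- lid_hinge (a point): Middle of the lid's hinge line: scanner local (0.130, 0, 0.058). Its axes turn with the lid and are the scanner's when shut. The lid extends along -x from here; its outer face lies at z = +16 mm, so 74 mm above the desk when shut. Opening turns it about +y, which raises the free edge.
- lid_edge (a point): Middle of the free edge of the lid, on its outer face: 230 mm along -x and 16 mm along z from lid_hinge in the lid's axes. Shut, it lies 74 mm above the desk, 34 mm behind the centres of the buttons.
- lid_pad: White document pad, 213 x 383 mm, filling the inner side of the lid; not to be touched. Origin on the middle of the hinge line, axes those of the lid.
- glass: Dark flat glass of the scanner, 222 x 304 mm, 52.5 mm above the desk; not to be touched. Origin at its centre, axes those of the scanner.
- sample_board: Loose stiff card board, 110 x 150 x 3 mm, with six colour chips, lying on the glass; it stays there, and the lid shuts over it with room to spare. Origin: centre of its underside.
- scan_button (a joint): Travel of the scan button, m: 0 released, 0.004 fully pressed (about 4 N straight down, first moves at 1.2 N); springs back; pressed means about 3 mm or more. The largest button of the row, 26 mm across, same grey, at the right-hand end of the deck seen from the front: scanner local (-0.134, -0.140).
- scan_button_top (a point): Centre of the top face of the scan button, 62 mm above the desk, 6 mm proud of the deck.
- small_button0 (a joint): Travel (m) of the small round button, 14 mm across, nearest the scan button: scanner local (-0.134, -0.075), top 62 mm above the desk, not to be pressed.
- small_button1 (a joint): Travel (m) of the next small button, alike, at scanner local (-0.134, -0.035); not to be pressed.
- small_button2 (a joint): Travel (m) of the last small button, alike, at scanner local (-0.134, 0.005); not to be pressed.
- pen_pot: Square white pen pot, 75 x 75 x 95 mm, pens standing to about 160 mm, beside the scanner; origin: centre of its underside. Leave alone.
- mug: White mug, 82 mm across, 95 mm tall, beside the scanner; origin: centre of its underside, handle at its +y. Leave alone.
- mouse: Black computer mouse, 108 x 60 x 36 mm, beside the scanner; origin: centre of its underside. Leave alone.
- tuft_plug: Small black sample plug with a mustard crown, 37 mm across, 48 mm tall, standing beside the scanner; origin: centre of its underside. Leave alone.

How it is judged:
On the way, in this order (a step that is already met when the one before it is completed fails the run):
1. the lid is fully shut (within 0.03 rad) (value of joint lid below 0.03 rad), for 0.2 s.
2. the scan button is pressed (3 mm) with the lid shut (value of joint scan_button above 0.0028 m and value of joint lid below 0.03 rad), for 0.05 s.
At the end, for the whole second after the job is handed in: The lid is fully shut (within 0.03 rad), the scan button has been pressed after that and has sprung back (within 1 mm), the scanner stands within 20 mm of where it was, the sample board within 25 mm of where it lay, and the things around the scanner within 20 mm of their places (value of joint lid below 0.03 rad and value of joint scan_button below 0.001 m and distance of each of scanner, pen_pot, mug, mouse, tuft_plug from where it was at the start of the episode below 0.02 m and linear speed of scanner below 0.01 m/s and distance of sample_board from where it was at the start of the episode below 0.025 m); the robot touches nothing.
It fails at once if the lid is slammed (it comes down faster than 2.5 rad/s, about 0.6 m/s at its edge) (velocity of joint lid below -2.5 rad/s).
It fails at once if a small button is pressed, or the scan button while the lid is still open ((value of joint scan_button above 0.002 m and value of joint lid above 0.06 rad) or value of joint any of small_button0, small_button1, small_button2 above 0.002 m).
It fails at once if the lid's inner pad, the glass or the sample board is touched (contact force between the fingers and lid_pad above 0.5 N or contact force between the fingers and glass above 0.5 N or contact force between the fingers and sample_board above 0.5 N).
It fails at once if the scanner is shoved more than 20 mm, lifted or tipped (distance of scanner from where it was at the start of the episode above 0.02 m or height (world z) of scanner above 0.008 m or angle between scanner's own z axis and vertical above 0.05 rad).
It fails at once if a thing standing beside the scanner is moved more than 20 mm or tipped (distance of any of pen_pot, mug, mouse, tuft_plug from where it was at the start of the episode above 0.02 m or angle between any of pen_pot, mug, mouse, tuft_plug's own z axis and vertical above 0.3 rad).
It also fails if it takes over 48 s, if anything falls off the work surface, if the arm or the gripper's body presses on something with over 40 N, if the wrist force passes 120 N, or if a joint passes its speed limit or range.

## Robot

A 6-joint arm with a two-finger parallel gripper is mounted at the origin on the work surface. World frame = base frame: x ahead of the robot, y to its left, z up, the work surface at z = 0. Lengths are in m, angles in rad, forces in N, time in s.
With the tool pointing down it reaches from about 0.225 to 0.725 m from the base axis. Payload 3.1 kg.
Tool frame: the origin (TCP) lies where the fingers leave the gripper's body, on its centre line; the fingertips stand 73 mm ahead of it and the grasp point (between the pads) lies 54 mm ahead of it (grip_depth is the distance from the TCP to the grasp point, in m); z points along the fingers, y is the line along which they close (so a half turn about z gives the same grasp; the last joint's range is limited). The gripper opens to 85 mm and grips with 20 to 120 N. Pads are 22 mm wide; open, the fingers measure 114 mm over their backs; the gripper's body (76 mm by 85 mm) begins 54 mm behind the grasp point. The pads swing forward as they close: fully open they stand 13 mm farther back than shut.
Start: joints at [1.062, 0.048, 0.099, 1.622, 0, 1.443], TCP at [0.195, 0.487, 0.304] pointing down, gripper open.
Joint ranges: [-2.91, 2.91], [-0.99, 1.94], [-1.21, 1.42], [-2.12, 2.29], [-1.49, 1.47], [-3.14, 3.14]. Speed limits (rad/s): [2.79, 2.79, 3.14, 3.14, 3.14, 3.14].

## Interface

Orientations are given as a unit quaternion [x, y, z, w].
In Python, from plant import * gives the robot as it stands. The module is installed in compiled form; this text tells all that it offers.
- The arm moves only by the shell command python3 -m creep 'ROWS' [FORCE]. ROWS is JSON, a list of rows, each a list of 7 numbers: the turn, a rotation vector about the tool's x, y, z in degrees, then the shift along the tool's x, y, z in mm, then the gripper command: -1 is fully open, 1 is shut, values between are in proportion. A call has 1 to 10 rows; each row is the pose to reach, as a shift and turn from the pose commanded when the call began, along the tool's axes at that moment; what a row does not reach only later rows make up. A row lasts 1/10 s, in which the tool goes at most 50 mm and 8.59 degrees, less where a joint would pass 70% of its speed; a pose out of reach is approached as far as the arm can. A call with a gripper value outside its range is refused whole. The fingers move at their own pace and stop on an object; FORCE is the grip in N (left out, the last holds). Time passes only in rows, so rows that repeat a pose let the fingers close. It gives the time, the measured TCP pose, the force, the opening and the grip force at its end, in the units of the state.
- read_state(): the state, without advancing time (a new reading comes with each control period).
- camera(name): name is "scene" or "top" or "wrist"; returns (picture, depth): 420x560x3 uint8, blue, green, red; 420x560 float32, m along the optical axis (not along the pixel's ray), 0 where there is no reading.
- camera_params(name): a dict with "fovy" (degrees; the focal length in pixels is half the picture's height over the tangent of half this angle, whatever the lens; pixels are square), "cx", "cy" (the principal point, pixels), "dist_coeffs" ([k1, k2, p1, p2, k3] as OpenCV has them; the pictures are not rectified), "R" (3x3) and "t" (3): a world point X has camera coordinates R X + t; the wrist camera has in their place "hand_eye" (4x4, takes a point from camera to tool coordinates, whose origin is the TCP and whose axes are the flange's). Camera axes: x right, y down, z forward; pixel columns grow to the right and rows downward; lengths in m; the calibration is good to about 2 mm. A picture is of the moment at which its call begins: read the wrist's pose just before it. camera_params takes no time and is no camera call.
- close_job(): hands the job in; it is judged then, once.
The state is a dict: "t": time; "joint_positions": joint angles; "joint_velocities": joint speeds; "tau": joint torques, N m; "tcp_pos": TCP position; "ee_rot": TCP orientation; "ft_force": force on the tool from outside, world axes, zero at the start; "ft_torque": the same for the moment, N m; "opening": finger opening in m; "grip_force": force on a finger pad.
Only numpy, scipy, OpenCV 4.12 (cv2) and the standard library are available. Lean on these libraries where they do the work, as an engineer would, in place of code of your own. Each camera call takes 0.05 s, during which the arm holds its last target. There are 200 camera calls.

## Working session

There is one attempt and no reset: what is moved stays moved. The work goes in short steps, Python scripts to look and compute and a shell command to move; the robot and the scene stay as the last step left them, time stands still between calls to the robot, and variables do not carry over. Pictures are saved under pics/ and viewed, at most 10 in all, crops included, and the job is handed in when it is done.

```bash
mkdir -p pics; python3 - <<'E'
from plant import *
import cv2,numpy as np
s=read_state();print(s['t'],s['tcp_pos'],s['ee_rot'])
for n in ("scene","top"):
    p,d=camera(n);cv2.imwrite(f"pics/{n}0.png",p);np.save(f"{n}_d.npy",d);np.save(f"{n}_p.npy",p)
    print(n,camera_params(n))
E
```

```text
0.0 [0.19490622 0.48699234 0.30269335] [ 1.89256929e-01  9.81926873e-01 -1.13269167e-03 -3.84522840e-04]
scene {'fovy': 49.68113167564051, 'cx': 284.5447609515985, 'cy': 200.46871624440345, 'dist_coeffs': array([-0.05085313,  0.        ,  0.        ,  0.        ,  0.        ]), 'R': array([[ 0.99197339, -0.12552982,  0.01520082],
       [-0.09944953, -0.84876679, -0.51933104],
       [ 0.07809349,  0.51365086, -0.85443794]]), 't': array([-0.54726231,  0.13853372,  0.9780817 ])}
top {'fovy': 50.01605231979299, 'cx': 270.981324511705, 'cy': 209.4447331724958, 'dist_coeffs': array([-0.13786189,  0.        ,  0.        ,  0.        ,  0.        ]), 'R': array([[-3.71800820e-03, -9.99892052e-01,  1.42148332e-02],
       [-9.80580216e-01,  8.58133781e-04, -1.96116556e-01],
       [ 1.96083187e-01, -1.46679472e-02, -9.80477555e-01]]), 't': array([0.02441139, 0.56207828, 1.0879739 ])}
```

View pics/scene0.png

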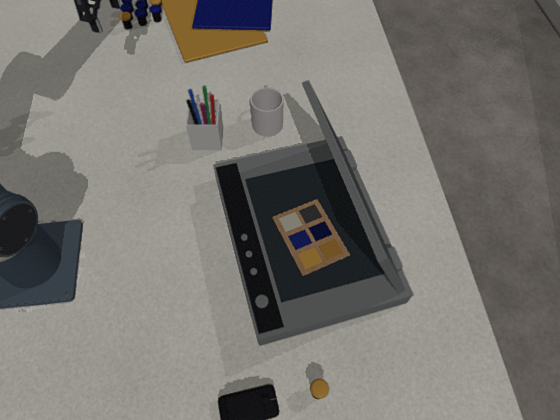

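View pics/top0.png

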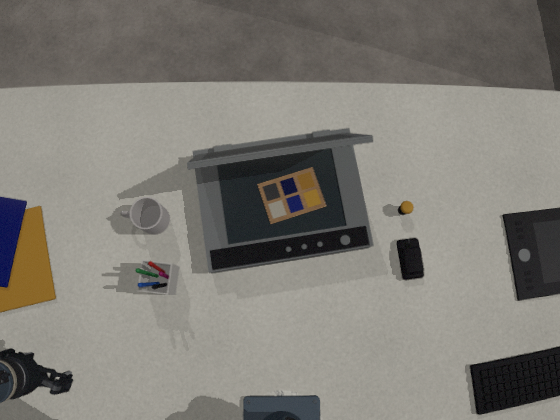

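The scene view shows the lid open at the back. In the top view the scan button is at about (345,240), the small buttons are at (320,244), (304,246) and (289,249), and the lid edge runs from (190,162) to (372,139). The mug and pens are to the left, and the mouse and plug to the right.

```bash
cat > h.py <<'E'
from plant import *
import cv2,numpy as np
def ray(n,uv):
    c=camera_params(n);f=210/np.tan(np.radians(c['fovy']/2))
    K=np.array([[f,0,c['cx']],[0,f,c['cy']],[0,0,1]])
    q=cv2.undistortPoints(np.array([[uv]],float),K,c['dist_coeffs'])[0,0]
    return c['R'],c['t'],np.array([q[0],q[1],1])
def plane(n,uv,z):
    R,t,q=ray(n,uv);o=-R.T@t;d=R.T@q;return o+d*(z-o[2])/d[2]
def dep(n,uv,D):
    R,t,q=ray(n,uv);return R.T@(q*D[int(uv[1]),int(uv[0])]-t)
E
python3 - <<'E'
from h import *
np.set_printoptions(precision=4,suppress=True)
for n,guess in (("top",[(345,240),(320,244),(304,246),(289,249)]),("scene",[(262,301),(253.5,271),(249,254),(244,237)])):
    g=cv2.cvtColor(np.load(n+"_p.npy"),cv2.COLOR_BGR2GRAY);P=[]
    for u,v in guess:
        w=9; c=g[v-w:v+w+1,int(u)-w:int(u)+w+1]; _,m=cv2.threshold(c,60,255,0)
        k,l,st,ce=cv2.connectedComponentsWithStats(m); i=l[w,w]
        uv=ce[i]+[int(u)-w,v-w]; p=plane(n,uv,.062); P.append(p); print(n,uv,st[i][4],p)
    P=np.array(P); d=P[3]-P[0]; yaw=np.arctan2(-d[0],d[1]); print("len",np.linalg.norm(d),"yaw",yaw)
    c,s=np.cos(yaw),np.sin(yaw);R=np.array([[c,-s],[s,c]])
    L=np.array([[-.134,-.14],[-.134,-.075],[-.134,-.035],[-.134,.005]])
    o=(P[:,:2]-L@R.T);print(o,o.mean(0))
    o=o.mean(0)
    D=np.load(n+"_d.npy")
    # all depth points in scanner frame -> lid points
    v,u=np.mgrid[0:420,0:560]; uv=np.c_[u.ravel(),v.ravel()].astype(float)
    cp=camera_params(n);f=210/np.tan(np.radians(cp['fovy']/2));K=np.array([[f,0,cp['cx']],[0,f,cp['cy']],[0,0,1]])
    q=cv2.undistortPoints(uv[:,None],K,cp['dist_coeffs'])[:,0]
    X=(np.c_[q,np.ones(len(q))]*D.ravel()[:,None]-cp['t'])@cp['R']
    X=X[D.ravel()>0]; S=(X[:,:2]-o)@R
    k=(abs(S[:,1])<.2)&(abs(S[:,0])<.2)&(X[:,2]>.085); S=S[k];Z=X[k,2]
    print("lid pts",k.sum(),"maxz",np.percentile(Z,[50,98,99.5]))
    for a in np.arange(.09,.3,.02):
        m=abs(Z-a)<.01
        if m.sum()>5: print(round(a,3),m.sum(),np.percentile(S[m,0],[5,50,95]),S[m,1].min(),S[m,1].max())
E
```

```text
top [344.8533 239.5867] 75 [ 0.4836 -0.1618  0.062 ]
top [319.381  243.7619] 21 [ 0.4733 -0.0973  0.062 ]
top [303.9091 246.0909] 22 [ 0.4676 -0.0585  0.062 ]
top [288. 249.] 21 [ 0.4605 -0.0187  0.062 ]
len 0.14494857961717378 yaw 0.15968651548942098
[[ 0.5936 -0.0023]
 [ 0.5937 -0.002 ]
 [ 0.5944 -0.0026]
 [ 0.5936 -0.0024]] [ 0.5938 -0.0023]
lid pts 2343 maxz [0.2708 0.2772 0.2783]
0.09 55 [0.1317 0.1346 0.1377] -0.19529090824725026 0.18609177417944997
0.11 79 [0.124  0.1273 0.1313] -0.1980170123570624 0.19480155411756173
0.13 86 [0.1154 0.1186 0.1229] -0.18636163885659116 0.19419222416566248
0.15 85 [0.1069 0.1103 0.1143] -0.18891868331840853 0.18856547880612975
0.17 94 [0.0985 0.1022 0.1061] -0.1930332954697678 0.19642969815048855
0.19 105 [0.0898 0.0933 0.0975] -0.1983217456477748 0.19544176057482368
0.21 97 [0.0817 0.0855 0.0896] -0.19930985343496196 0.18739866602292451
0.23 115 [0.0734 0.0776 0.0815] -0.18995815286513162 0.1976913572729014
0.25 150 [0.0648 0.0679 0.0727] -0.1931773467809087 0.1948042118537993
0.27 1476 [0.044 0.051 0.06 ] -0.19950758989272788 0.19886327936680
[... 420 characters left out ...]
133  0.1369] -0.1998096237348703 0.16757811044911491
0.11 68 [0.1126 0.1251 0.1302] -0.19993652020745992 0.17160696057088928
0.13 70 [0.1052 0.1167 0.1221] -0.1998350687996905 0.1858630726858658
0.15 74 [0.0953 0.1085 0.1137] -0.1998872983641435 0.18677890145732695
0.17 76 [0.0879 0.1003 0.105 ] -0.19997563925337272 0.18663019792898974
0.19 96 [0.0795 0.0917 0.097 ] -0.19980640678028508 0.18725060940918836
0.21 101 [0.0708 0.0834 0.0885] -0.19994654266491618 0.1873681643230306
0.23 109 [0.0611 0.075  0.0806] -0.19992813807886056 0.19122443424799454
0.25 152 [0.0553 0.0652 0.0716] -0.19994161331107865 0.19016449601303886
0.27 1847 [0.0435 0.0502 0.0574] -0.1999310174549518 0.19947420928647425
```

```bash
python3 -m creep '[[0,0,-8,0,0,-40,1],[0,0,-16,0,0,-75,1],[0,0,-24,0,0,-100,1],[0,0,-31,0,0,-100,1],[0,0,-31,0,0,-100,1]]' 20
cat >> h.py <<'E'
from scipy.spatial.transform import Rotation as Ro
O=np.array([.5945,-.0024,0]);RS=Ro.from_euler('z',.159)
def to_tool(Ptip_s,tip=.073):
    "tip target in scanner frame -> shift in tool mm, tool orientation kept"
    s=read_state();R=Ro.from_quat(s['ee_rot'])
    W=O+RS.apply(Ptip_s); tipnow=s['tcp_pos']+R.apply([0,0,tip])
    return np.round(R.inv().apply(W-tipnow)*1000,1), np.round(RS.inv().apply(tipnow-O),4), np.round((RS.inv()*R).as_euler('xyz',degrees=True),1)
E
python3 - <<'E'
from h import *
print(to_tool([.095,-.02,.325]))
E
```

```text
t: 0.6
tcp_pos: [0.1953, 0.4876, 0.4046]
ee_rot: [-0.08, 0.997, 0.001, 0.0]
ft_force: [-0.1, -0.6, -0.0]
opening: 0.0122
grip_force: 0.0
(array([-411. , -567.6,    6.3]), array([-0.3166,  0.5472,  0.3316]), array([ 179.9,    0. , -179.9]))
```

```bash
python3 -m creep '[[0,0,0,-25,-40,0,1],[0,0,0,-50,-80,0,1],[0,0,0,-75,-120,0,1],[0,0,0,-100,-160,0,1],[0,0,0,-125,-200,0,1],[0,0,0,-150,-240,0,1],[0,0,0,-175,-280,0,1],[0,0,0,-200,-320,0,1],[0,0,0,-225,-360,0,1],[0,0,0,-250,-400,0,1]]'
python3 -m creep '[[0,0,0,-30,-38,0,1],[0,0,0,-60,-76,0,1],[0,0,0,-90,-114,0,1],[0,0,0,-120,-145,0,1],[0,0,0,-145,-165,0,1],[0,0,0,-161,-167,0,1],[0,0,0,-161,-167,0,1],[0,0,0,-161,-167,0,1]]'
python3 - <<'E'
from h import *
print(to_tool([.085,-.02,.25]),read_state()['joint_positions'])
E
```

```text
t: 1.6
tcp_pos: [0.5064, 0.1306, 0.4024]
ee_rot: [-0.078, 0.997, 0.0, -0.001]
ft_force: [0.7, 0.6, 1.1]
opening: -0.0
grip_force: 0.0
t: 2.4
tcp_pos: [0.6914, -0.0067, 0.4017]
ee_rot: [-0.079, 0.997, 0.0, -0.002]
ft_force: [-0.7, -0.2, 0.4]
opening: 0.0001
grip_force: 0.0
(array([ 9.4, -0.6, 78.7]), array([ 0.0947, -0.0195,  0.3287]), array([179.9,  -0.2, 180. ])) [-1.06650384e-01  6.66380945e-01  1.09230402e+00  2.00067389e+00
  5.70953785e-05 -2.65448285e-01]
```

```bash
python3 -m creep '[[0,0,0,2,0,30,1],[0,0,0,2,0,60,1],[0,0,0,2,0,82,1],[0,0,0,2,0,82,1],[0,0,0,2,0,82,1]]'
python3 - <<'E'
from h import *
p,d=camera("scene");cv2.imwrite("pics/s1.png",cv2.resize(p[40:340,160:440],None,fx=2,fy=2))
print(to_tool([.085,-.02,.25]))
# tip centre path along the arc: edge of tip on face at r
for th in np.arange(1.2,-.05,-.1):
    r=.205;e=np.array([.13-r*np.cos(th)+.016*np.sin(th),.058+r*np.sin(th)+.016*np.cos(th)])
    print(round(th,1),e.round(4),(e+[.011*min(1,np.sin(th)*1.5),0]).round(4))
E
```

```text
t: 2.9
tcp_pos: [0.688, -0.0064, 0.3231]
ee_rot: [-0.08, 0.997, 0.0, -0.0]
ft_force: [0.8, 0.9, 0.8]
opening: 0.0001
grip_force: 0.0
(array([ 7.7, -0.9,  1.5]), array([ 0.0926, -0.0191,  0.2516]), array([-180. ,    0.2, -179.9]))
1.2 [0.0706 0.2549] [0.0816 0.2549]
1.1 [0.0513 0.248 ] [0.0623 0.248 ]
1.0 [0.0327 0.2391] [0.0437 0.2391]
0.9 [0.0151 0.2285] [0.0261 0.2285]
0.8 [-0.0013  0.2162] [0.0097 0.2162]
0.7 [-0.0165  0.2023] [-0.0059  0.2023]
0.6 [-0.0302  0.187 ] [-0.0208  0.187 ]
0.5 [-0.0422  0.1703] [-0.0343  0.1703]
0.4 [-0.0526  0.1526] [-0.0462  0.1526]
0.3 [-0.0611  0.1339] [-0.0562  0.1339]
0.2 [-0.0677  0.1144] [-0.0645  0.1144]
0.1 [-0.0724  0.0944] [-0.0707  0.0944]
-0.0 [-0.075  0.074] [-0.075  0.074]
```

View pics/s1.png

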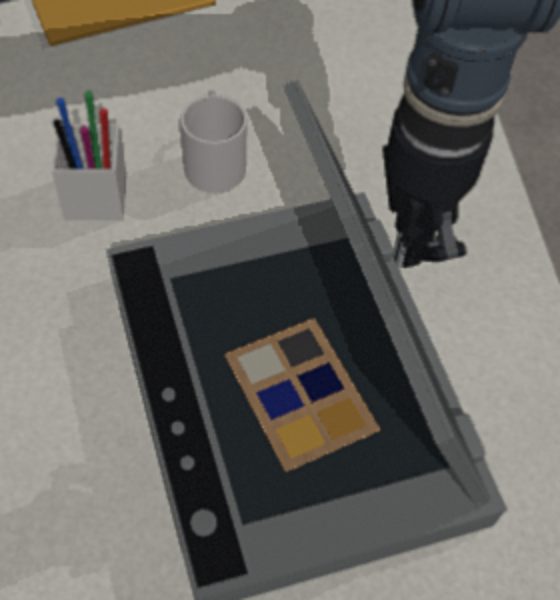

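The picture shows the shut fingers at about (425,245), just behind the lid's outer face and clear of the mug and pens. I'm starting the push.

```bash
python3 -m creep '[[0,0,0,11,0,0,1],[0,0,0,20,0,2,1],[0,0,0,30,0,4,1],[0,0,0,40,0,8,1],[0,0,0,49,0,12,1],[0,0,0,58,0,17,1],[0,0,0,66,0,23,1],[0,0,0,75,0,29,1],[0,0,0,83,0,35,1],[0,0,0,83,0,35,1]]'
python3 - <<'E'
from h import *
print(to_tool([.0097,-.02,.216]))
p,d=camera("scene");cv2.imwrite("pics/s2.png",cv2.resize(p[40:340,160:440],None,fx=2,fy=2))
E
```

```text
t: 3.95
tcp_pos: [0.608, -0.0203, 0.2906]
ee_rot: [-0.08, 0.997, -0.001, 0.003]
ft_force: [-0.3, 0.6, 0.9]
opening: 0.0001
grip_force: 0.3
(array([ 1.2, -0.1,  1.6]), array([ 0.0109, -0.0199,  0.2176]), array([-179.9,    0.3, -179.9]))
```

View pics/s2.png

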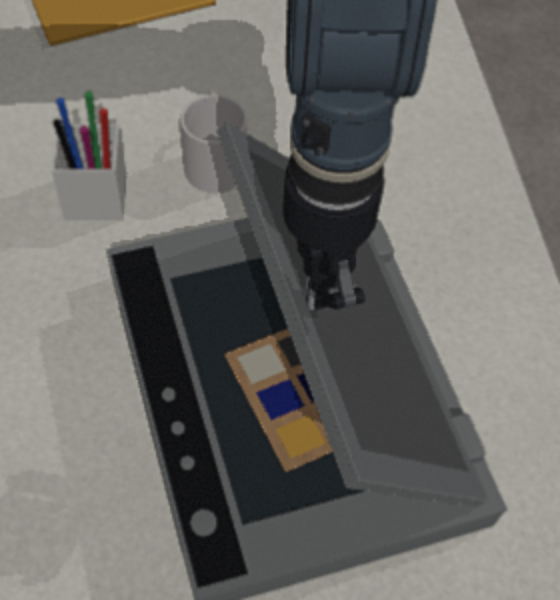

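The lid is following, now at about 0.8 rad, with the fingertips on its outer face near (330,300). I'm continuing the push.

```bash
python3 -m creep '[[0,0,0,9,0,8,1],[0,0,0,17,0,15,1],[0,0,0,24,0,23,1],[0,0,0,32,0,31,1],[0,0,0,39,0,39,1],[0,0,0,45,0,47,1],[0,0,0,52,0,56,1],[0,0,0,57,0,65,1],[0,0,0,62,0,74,1],[0,0,0,67,0,84,1]]'
python3 - <<'E'
from h import *
print(to_tool([-.073,-.02,.074]))
E
```

```text
t: 5.0
tcp_pos: [0.5428, -0.0312, 0.2045]
ee_rot: [-0.08, 0.997, -0.001, 0.002]
ft_force: [1.6, 0.8, 2.1]
opening: -0.0001
grip_force: 1.0
(array([18. ,  0.5, 57.4]), array([-0.0552, -0.0204,  0.1315]), array([-179.9,    0.3, -179.9]))
```

```bash
python3 -m creep '[[0,0,0,4,0,8,1],[0,0,0,7,0,17,1],[0,0,0,10,0,26,1],[0,0,0,12,0,35,1],[0,0,0,14,0,43,1],[0,0,0,15,0,50,1],[0,0,0,15,0,55,1],[0,0,0,15,0,58,1],[0,0,0,15,0,60,1],[0,0,0,15,0,60,1]]'
python3 - <<'E'
from h import *
print(to_tool([-.07,-.02,.074]))
E
```

```text
t: 6.0
tcp_pos: [0.5256, -0.0335, 0.1465]
ee_rot: [-0.08, 0.997, -0.0, -0.0]
ft_force: [-8.2, 0.5, 17.6]
opening: 0.0001
grip_force: 9.0
(array([-3. , -0.2, -0.5]), array([-0.073 , -0.0198,  0.0735]), array([-1.800e+02, -1.000e-01, -1.799e+02]))
```

```bash
python3 -m creep '[[0,0,0,-1,0,0,1],[0,0,0,-2,0,0,1],[0,0,0,-2,0,0,1],[0,0,0,-2,0,-15,1],[0,0,0,-2,0,-50,1],[0,0,0,-2,0,-50,1],[0,0,0,-2,0,-50,1]]'
python3 - <<'E'
from h import *
np.set_printoptions(precision=4,suppress=True)
print(to_tool([-.134,-.14,.085]))
for n,guess in (("top",[(345,240),(320,244)]),("scene",[(262,301),(253,271)])):
    p,d=camera(n);cv2.imwrite(f"pics/{n}3.png",p)
    g=cv2.cvtColor(p,cv2.COLOR_BGR2GRAY)
    for u,v in guess:
        w=9;_,m=cv2.threshold(g[v-w:v+w+1,u-w:u+w+1],60,255,0)
        k,l,st,ce=cv2.connectedComponentsWithStats(m);i=l[w,w];q=ce[i]+[u-w,v-w]
        print(n,q,st[i][4],plane(n,q,.062))
    a={"top":(330,200),"scene":(320,290)}[n]; print("lid z",dep(n,a,d))
E
```

```text
t: 6.7
tcp_pos: [0.5291, -0.0332, 0.1937]
ee_rot: [-0.08, 0.997, -0.0, 0.001]
ft_force: [0.2, -0.1, -0.9]
opening: 0.0003
grip_force: 0.0
(array([  64.9, -119.8,   35.7]), array([-0.0694, -0.0201,  0.1207]), array([-180. ,    0.1, -179.9]))
top [344.7595 239.481 ] 79 [ 0.4838 -0.1616  0.062 ]
top [320. 244.] 361 [ 0.4727 -0.0989  0.062 ]
lid z [ 0.4687 -0.0485  0.587 ]
scene [261.3852 300.8741] 135 [ 0.4849 -0.1616  0.062 ]
scene [253.1622 270.9189] 37 [ 0.4747 -0.0975  0.062 ]
lid z [ 0.6002 -0.1576  0.0739]
```

View pics/scene3.png

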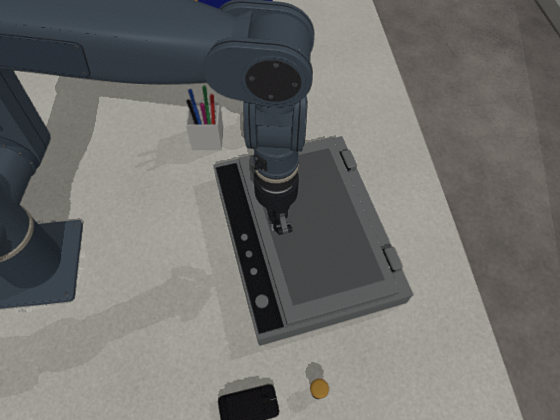

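The lid is shut: its surface measures 73.9 mm. The scanner hasn't moved, and the scan button is at (261,301). Next I press the button.

```bash
python3 -m creep '[[0,0,0,20,-38,0,1],[0,0,0,40,-76,0,1],[0,0,0,60,-110,0,1],[0,0,0,66,-120,5,1],[0,0,0,66,-120,30,1],[0,0,0,66,-120,42,1],[0,0,0,66,-120,42,1],[0,0,0,66,-120,42,1]]'
python3 - <<'E'
from h import *
print(to_tool([-.134,-.14,.058]))
p,d=camera("scene")
print([dep("scene",a,d)[2].round(4) for a in ((290,295),(285,275),(330,280),(375,270))])
E
```

```text
t: 7.6
tcp_pos: [0.4821, -0.1612, 0.1501]
ee_rot: [-0.081, 0.997, 0.001, -0.001]
ft_force: [0.5, 0.2, 0.4]
opening: -0.0002
grip_force: 0.0
(array([-2.3, -1.1, 19.1]), array([-0.1362, -0.1389,  0.0771]), array([ 1.799e+02, -1.000e-01, -1.799e+02]))
[np.float64(0.072), np.float64(0.0749), np.float64(0.0756), np.float64(0.0721)]
```

```bash
python3 -m creep '[[0,0,0,0,0,8,1],[0,0,0,0,0,14,1],[0,0,0,0,0,18,1],[0,0,0,0,0,20,1],[0,0,0,0,0,21,1],[0,0,0,0,0,21,1]]'
python3 - <<'E'
from h import *
print(to_tool([-.134,-.14,.058]))
E
```

```text
t: 8.25
tcp_pos: [0.4826, -0.1619, 0.1307]
ee_rot: [-0.08, 0.997, 0.0, 0.0]
ft_force: [-1.9, 2.3, 4.2]
opening: -0.0001
grip_force: 1.9
(array([-1.7, -0.2, -0.3]), array([-0.1357, -0.1398,  0.0577]), array([ 180. ,    0. , -179.9]))
```

```bash
python3 -m creep '[[0,0,0,0,0,1,1],[0,0,0,0,0,2,1],[0,0,0,0,0,2,1],[0,0,0,0,0,2,1]]'; python3 -m creep '[[0,0,0,0,0,-10,1],[0,0,0,0,0,-40,1],[0,0,0,0,0,-80,1],[0,0,0,40,0,-120,1],[0,0,0,80,0,-150,1],[0,0,0,80,0,-150,1],[0,0,0,80,0,-150,1]]'
python3 - <<'E'
from h import *
p,d=camera("scene");cv2.imwrite("pics/end.png",p)
print([dep("scene",a,d)[2].round(4) for a in ((261,301),(290,295),(330,280),(375,270))])
E
```

```text
t: 8.65
tcp_pos: [0.4826, -0.162, 0.1305]
ee_rot: [-0.08, 0.997, -0.0, 0.001]
ft_force: [-4.0, 3.1, 12.2]
opening: -0.0001
grip_force: 6.2
t: 9.35
tcp_pos: [0.4036, -0.1756, 0.2793]
ee_rot: [-0.079, 0.997, -0.001, 0.002]
ft_force: [1.0, -0.6, -0.3]
opening: -0.0001
grip_force: 0.0
[np.float64(0.0638), np.float64(0.0752), np.float64(0.0729), np.float64(0.0744)]
```

View pics/end.png

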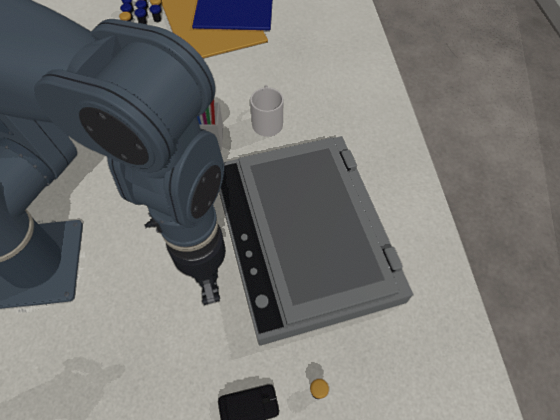

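The lid is shut, and the button at (261,301) has sprung back to about 62 mm. The hand is clear and everything else is in place, so I'm handing the job in.

```bash
python3 -c "
from plant import *
print(close_job())"
```

```text
the job is handed in; nothing more can be done
None
```

I shut the lid gently from outside, pressed the scan button until it bottomed out (it sprang back), moved the hand clear and handed the job in after about 9.4 s; the hand-in returned no verdict.

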